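# Slide the dispenser bottle home in its bench bay and bar it in

### The arm

A 6-joint arm with a two-finger parallel gripper is mounted at the origin on the work surface. World frame = base frame: x ahead of the robot, y to its left, z up, the work surface at z = 0. Lengths are in mm, angles in rad, forces in N, time in s.
With the tool pointing down it reaches from about 400 to 925 mm from the base axis. Payload 12.5 kg.
Tool frame: the origin (TCP) lies at the very end of the fingers, on their centre line; the grasp point (between the pads) lies 19 mm behind it; z points along the fingers, y is the line along which they close (so a half turn about z gives the same grasp; the last joint's range is limited). The gripper opens to 95 mm and grips with 3 to 60 N. Pads are 20 mm wide; open, the fingers measure 119 mm over their backs; the gripper's body (75 mm by 180 mm) begins 59 mm behind the grasp point.
Start: joints at [-1.413, 0.491, 1.559, -0, 1.092, -0.106], TCP at [162.992, -603.391, 214.661] pointing down, gripper open.
Joint ranges: [-3.1, 3.1], [-0.84, 2.19], [0.05, 2.79], [-1.13, 4.28], [0.06, 2.93], [-2.69, 2.69]. Speed limits (rad/s): [2.22, 2.22, 2.79, 3.14, 3.14, 3.14].

### API

Orientations are given as [roll, pitch, yaw] about the fixed x, y, z axes, in that order (R = Rz(yaw) Ry(pitch) Rx(roll)).
In Python, from cell import state, imaging, env, spot_in, mark_of gives the robot as it stands. The module is installed in compiled form; this text tells all that it offers.
- The arm moves only by the tool step_arm, never from a script. Its argument "increments" is a list of rows, each an object with "slide": the shift along the tool's x, y, z in m, a list of three; "roll": the turn about the tool's z in rad. A call has 1 to 5 rows; each row is the pose to reach, as a shift and turn from the pose commanded when the call began, along the tool's axes at that moment; what a row does not reach only later rows make up. A row lasts 1/8 s, in which the tool goes at most 62.5 mm and 10.7 degrees, less where a joint would pass 70% of its speed; a pose out of reach is approached as far as the arm can. A call with a gripper value outside its range is refused whole. "fingers" is the opening, from 0 (shut) to 1 (fully open), set as the call begins (left out, the last holds). The fingers move at their own pace and stop on an object; the grip force is fixed at half the most. Time passes only in rows, so rows that repeat a pose let the fingers close. It gives the time, the measured TCP pose, the force, the opening and the grip force at its end, in the units of the state.
- state(): the state, without advancing time (a new reading comes with each control period).
- imaging.read_camera(name): name is "scene" or "top" or "wrist"; returns a dict with "color" (420x560x3 uint8, red, green, blue), "z_map" (420x560 float32, mm along the optical axis (not along the pixel's ray), 0 where there is no reading), "intrinsics" (3x3 intrinsics, pixels), "camera_from_world" (4x4, takes a point from world to camera coordinates). Camera axes: x right, y up, looking along -z (the intrinsics and any distortion apply to the point x, -y, -z); pixel columns grow to the right and rows downward; lengths in mm; the calibration is good to about 2 mm. A picture is of the moment at which its call begins.
- env.job_done(): hands the job in; it is judged then, once.
Trained networks look in the newest picture that a camera, given by its name, has taken for a name from the list of things; names that differ only in an ending like _2 or _b are one class to them, and where a whole thing is asked for, a point or a joint stands for the part that bears it (a point fixed in the world has none). Each returns a list of dicts, best first, with "confidence" (0 to 1); they miss things now and then, are a little off and sometimes report something else, mostly with a low value. They report only what shows in the picture. A call takes as long as a camera call. They do not tell look-alikes from the thing itself.
- spot_in(camera, target): "bbox" ([left, top, right, bottom] in pixels, round what is visible of it).
- mark_of(camera, target): "uv" ([column, row] in pixels: a listed point, or the origin of a listed thing).
The state is a dict: "t": time; "joints": joint angles; "qvel": joint speeds; "tau": joint torques, N m; "eef_pos": TCP position; "tcp_rot": TCP orientation; "ft_force": force on the tool from outside, world axes, zero at the start; "moment": the same for the moment, N m; "opening": opening from 0.0 (shut) to 1.0 (fully open); "grip_force": force on a finger pad.
Only numpy, scipy, OpenCV 4.12 (cv2) and the standard library are available. Lean on these libraries where they do the work, as an engineer would, in place of code of your own. Each camera call takes 0.05 s, during which the arm holds its last target. There are 200 camera calls.

### The job

Slide the tall amber bottle with the dispenser head along the bench into the guide-rail bay, pushing it low down so that it stays upright, never lifted or rocking. Keep pushing gently until you feel it press on the buffer of the stop inside the bay, hold it pressed lightly there for a moment without ramming it, and leave it standing there. Then swing the retaining bar fully shut across the mouth behind it, leaving everything else on the bench alone.

Things in the scene. Friction and masses are not known exactly. Their poses are not given: they have to be found in the camera images.
- bottle: The only tall bottle, 300 mm: amber body 72 mm diameter, straight to 75 mm high, then a 30 mm neck at 102 mm, then a long dispenser head (40 mm, 43 at the top; 134 to 300 mm) with a thin spout 70 mm out along its +y at 123 to 150 mm. 0.48 to 0.72 kg. Slides at 2 to 6 N (friction about 0.6); tips when pushed higher than about 40 mm. Keep any push under 25 N. Origin: centre of underside, z up.
- bay: Fixed bay: two parallel steel guide rails 24 mm high, 10 mm thick, 150 mm long, 78 mm clear between, no floor. In front of the mouth they flare out for 30 mm to about 105 mm clear. Origin: bench height, centre of the mouth where the straight rails begin; +x runs into the bay, +y to the bar's hinge post (18 mm diameter, at x -4, y +62 mm). Outer flanges to y +-75 mm.
- stop: Steel stop block clamped between the rails, 115 to 125 mm inside the mouth, 37 mm high (knobs to 53). It carries a rigid rubber-faced disc (buffer, 28 mm diameter, 18 mm up) on a screw, its face anywhere from 6 to 34 mm in front of the block; how far is not reported: feel for it. Keep the force on it under 12 N. Origin: centre of the block's front, bench height; +x into the bay.
- bar (a joint): Hinge angle of the retaining bar, rad: 0 fully shut (straight across the mouth, on its end stop), growing as it swings out away from the bay; 1.57 points straight out of the mouth, 2.6 is the limit. Stiff hinge (0.12 N m, about 1.5 N at 80 mm); stays where it is left.
- bar_hinge (a point): On the bar's vertical hinge axis at mid-height of the bar (36 mm). The bar is a steel strip 8 mm thick, 28 to 44 mm above the bench, reaching 118 mm from the axis, passing over the rails. The point turns with the bar: its -y points along the bar; its axes match the bay's when shut.
- bar_knob (a point): Top centre of the round black upright knob on the bar, 12 mm diameter, 42 to 78 mm above the bench, 110 mm from the hinge axis. Same axes as bar_hinge.
- reagent: Bystander, leave alone: short amber screw-cap bottle without dispenser, 76 mm diameter, 120 mm high. Origin: centre of its underside.
- beaker: Bystander, leave alone: clear open beaker, 72 mm diameter, 90 mm high. Origin: centre of its underside.
- flask: Bystander, leave alone: glass conical flask, foot 80 mm diameter, 120 mm high. Origin: centre of its underside.
- wash: Bystander, leave alone: slim white plastic bottle, 60 mm diameter, 150 mm high. Origin: centre of its underside.
- jar: Bystander, leave alone: white lidded jar, 60 mm diameter, 70 mm high. Origin: centre of its underside.
- spatula: Bystander, leave alone: steel spatula lying flat, 180 mm long. Origin: centre of its underside.
Not all that is in view belongs to the job. What is shaped like the stop but green or pink is not meant. Leave any pink look-alike of the bay alone.

How it is judged:
By the outcome, as a careful person would: the job done as asked, in the order asked, and still so for the second after the job is handed in, with the robot touching nothing.
It also fails if it takes over 72 s, if anything falls off the work surface, if the arm or the gripper's body presses on something with over 40 N, if the wrist force passes 120 N, or if a joint passes its speed limit or range.

## Working session

There is one attempt and no reset: what is moved stays moved. The work goes in short steps, Python scripts to look and compute and a tool call to move; the robot and the scene stay as the last step left them, time stands still between calls to the robot, and variables do not carry over. Pictures are saved under pics/ and viewed, at most 12 in all, crops included, and the job is handed in when it is done.

Besides the shell and the picture viewer there is one more tool, called after "Request:" as name(argument=value, ...), one argument or row to a line, values as JSON. step_arm: Moves the arm, as the interface text tells. Its arguments: {"type":"object","properties":{"increments":{"type":"array"},"fingers":{"type":"number"}},"required":["increments"]}

```bash
mkdir -p pics; cat > h.py <<'E'
import numpy as np, cv2
from cell import state, imaging, env, spot_in, mark_of
def cam(n):
    c=imaging.read_camera(n); return c
def w(c,u,v,z=None,depth=None):
    """pixel -> world at world height z, or at depth"""
    K=c["intrinsics"];T=np.linalg.inv(c["camera_from_world"])
    d=np.linalg.inv(K)@[u,v,1]; d=np.array([d[0],-d[1],-d[2]])
    o=T[:3,3]; D=T[:3,:3]@d
    if depth is not None: return o+D*depth
    return o+D*(z-o[2])/D[2]
def pr(c,p):
    q=c["camera_from_world"]@np.append(p,1); a=c["intrinsics"]@[q[0],-q[1],-q[2]]; return a[:2]/a[2]
E
python3 - <<'E'
from h import *
print({k:np.round(v,3) for k,v in state().items()})
im=[]
for n in ["scene","top"]:
    c=cam(n); im.append(c["color"]); cv2.imwrite(f"pics/{n}0.png",c["color"][...,::-1])
    print(n,np.round(np.linalg.inv(c["camera_from_world"])[:3,3]))
    for t,z in [("bottle",0),("bay",0),("stop",0),("bar_hinge",36),("bar_knob",78),("reagent",0),("beaker",0),("flask",0),("wash",0),("jar",0),("spatula",0)]:
        for m in mark_of(n,t)[:3]: print(t,np.round(m["uv"]),round(m["confidence"],2),np.round(w(c,*m["uv"],z)))
E
```

```text
{'t': np.float64(0.0), 'joints': array([-1.413,  0.492,  1.559, -0.   ,  1.092, -0.106]), 'qvel': array([-0.   , -0.002, -0.001, -0.002, -0.002,  0.001]), 'tau': array([ 3.0000e-03, -6.1263e+01, -2.5818e+01,  6.9000e-02,  4.8000e-02,
       -0.0000e+00]), 'eef_pos': array([ 162.92 , -603.134,  214.076]), 'tcp_rot': array([-3.14 , -0.   ,  0.264]), 'ft_force': array([ 0.44 , -0.928,  0.066]), 'moment': array([ 0.013,  0.001, -0.05 ]), 'grip_force': np.float64(0.0), 'opening': np.float64(1.003)}
scene [1036.  546.  818.]
bottle [279. 246.] 0.94 [472.  42.   0.]
bottle [273. 332.] 0.4 [687. 210.   0.]
bay [251. 272.] 0.91 [594.  47.   0.]
bay [412. 227.] 0.8 [160. 294.   0.]
bay [310. 266.] 0.43 [475. 155.   0.]
stop [214. 303.] 0.92 [724.  44.   0.]
stop [332. 254.] 0.81 [401. 176.   0.]
stop [263. 200.] 0.53 [ 353. -131.    0.]
bar_hinge [268. 277.] 0.86 [597. 112.  36.]
bar_hinge [437. 222.] 0.58 [130. 350.  36.]
bar_knob [398. 202.] 0.74 [172. 241.  78.]
bar_knob [310. 265.] 0.65 [525. 191.  78.]
reagent [194. 254.] 0.58 [ 651. -120.    0.]
beaker [275. 336.] 0.6 [692. 220.   0.]
fl
[... 239 characters left out ...]
. 324.] 0.73 [160. 286.   0.]
stop [329. 245.] 0.88 [ 362. -141.    0.]
stop [204. 238.] 0.77 [382. 186.   0.]
stop [259. 110.] 0.72 [722.  42.   0.]
bar_hinge [137. 332.] 0.82 [145. 346.  36.]
bar_hinge [231. 156.] 0.59 [591. 112.  36.]
bar_knob [196. 180.] 0.61 [522. 195.  78.]
bar_knob [175. 326.] 0.59 [166. 242.  78.]
reagent [322. 137.] 0.97 [ 649. -126.    0.]
beaker [192. 124.] 0.77 [685. 220.   0.]
flask [343. 186.] 0.83 [ 518. -180.    0.]
flask [200. 177.] 0.73 [542. 197.   0.]
wash [149. 164.] 0.58 [578. 335.   0.]
jar [365. 145.] 0.84 [ 627. -240.    0.]
jar [195. 124.] 0.59 [685. 214.   0.]
spatula [416. 265.] 0.84 [ 308. -367.    0.]
spatula [369. 148.] 0.15 [ 618. -250.    0.]
```

View pics/top0.png

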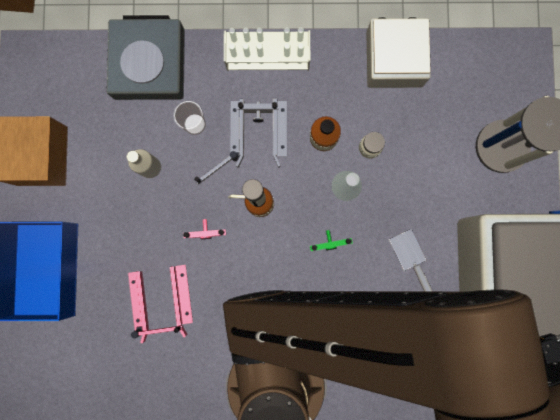

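View pics/scene0.png

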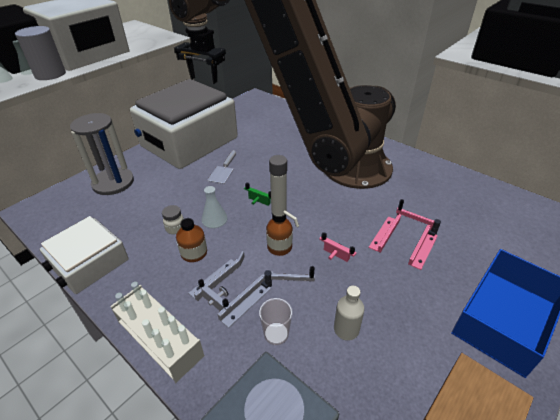

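The wanted bottle is the tall amber one at top (258,200), not the reagent (325,132). The wanted bay is the grey one at (258,130), not the pink one (160,305). The wanted stop is the grey one at (259,108), not the pink (205,235) or green (330,243). The bar is open, with its hinge at (235,155) and knob at (197,180). Before the first reach I'll check the gripper's real shape, because the tall head may foul its body.

```bash
python3 - <<'E'
from h import *
from scipy.spatial.transform import Rotation as R
s=state(); Rt=R.from_euler('xyz',s["tcp_rot"]).as_matrix()
P=[]
for n in ["scene","top"]:
    c=cam(n); d=c["z_map"]; v,u=np.nonzero(d>0); K=np.linalg.inv(c["intrinsics"])
    r=(K@np.stack([u,v,np.ones_like(u)])); r[1]*=-1; r[2]*=-1
    T=np.linalg.inv(c["camera_from_world"]); p=(T[:3,:3]@(r*d[v,u])).T+T[:3,3]
    q=(p-s["eef_pos"])@Rt
    m=(abs(q[:,0])<160)&(abs(q[:,1])<160)&(q[:,2]<5)&(q[:,2]>-420); q=q[m]; print(n,len(q))
    for z in range(-400,10,20):
        k=q[(q[:,2]>=z)&(q[:,2]<z+20)]
        if len(k): print(z,len(k),np.round(k[:,:2].min(0)),np.round(k[:,:2].max(0)))
c=cam("top")
cr=lambda a,x0,y0,x1,y1,f:cv2.resize(a[y0:y1,x0:x1],None,fx=f,fy=f,interpolation=cv2.INTER_CUBIC)
a=cr(c["color"],180,90,320,220,4); b=cr(cam("scene")["color"],160,20,300,110,4)
b=b[:,:560]
cv2.imwrite("pics/crop1.png",a[...,::-1]); cv2.imwrite("pics/grip.png",b[...,::-1])
E
```

```text
scene 2408
-320 6 [  74. -122.] [  76. -104.]
-300 279 [  -3. -142.] [79. 50.]
-280 235 [  16. -136.] [76. 52.]
-260 197 [-54. -72.] [76. 49.]
-240 177 [-57. -44.] [70. 36.]
-220 121 [-17. -42.] [46. 31.]
-200 136 [-30. -41.] [41. 30.]
-180 161 [-34. -56.] [39. 21.]
-160 142 [-19. -54.] [30. 18.]
-140 236 [-32. -92.] [39. 89.]
-120 294 [-36. -93.] [42. 89.]
-100 219 [-33. -87.] [43. 84.]
-80 44 [-26. -80.] [33. 77.]
-60 61 [-12. -62.] [16. 59.]
-40 57 [-13. -59.] [18. 57.]
-20 41 [-11. -56.] [18. 53.]
0 2 [ -8. -51.] [-0. 50.]
top 497
-140 264 [ -7. -90.] [ 36. -55.]
-120 179 [ -8. -90.] [ 37. -47.]
-100 54 [ 24. -78.] [ 37. -38.]
```

View pics/crop1.png

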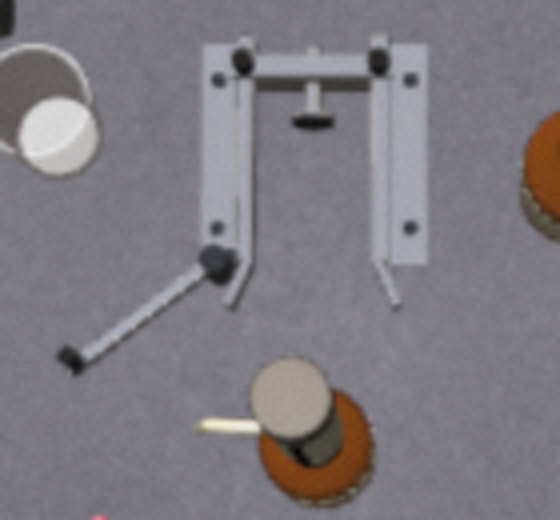

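View pics/grip.png

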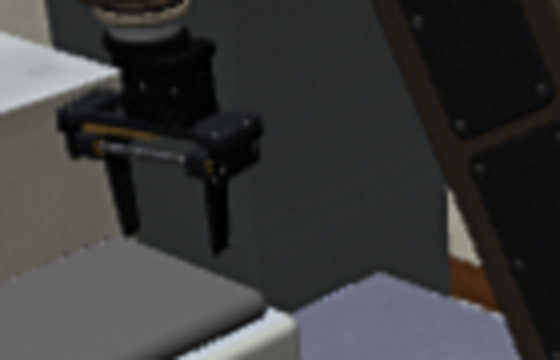

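The cloud gives the gripper's geometry. The wide crossbar (±37 × ±90 mm) sits 78–145 mm above the TCP, and the fingers are about ±10–13 mm. With the tool vertical, the crossbar would reach the dispenser head before the fingers reached the body, by 36−20=16 mm against 27 mm, so I have to plan around that. First I'll move to a high spot over the work area and see how commands behave.

Request:
step_arm(
  increments=[
    {"slide": [0.579,-0.468,-0.236],"roll": 0.264},
    {"slide": [0.579,-0.468,-0.236],"roll": 0.264},
    {"slide": [0.579,-0.468,-0.236],"roll": 0.264},
    {"slide": [0.579,-0.468,-0.236],"roll": 0.264},
    {"slide": [0.579,-0.468,-0.236],"roll": 0.264},
  ],
  fingers=0,
)

```text
t: 2.02
eef_pos: [338.6, -360.5, 309.9]
tcp_rot: [3.141, -0.0, -0.001]
ft_force: [0.2, 0.9, 0.7]
opening: 0.529
grip_force: 0.0
```

```bash
python3 - <<'E'
from h import *
print({k:np.round(v,3) for k,v in state().items()})
E
```

```text
{'t': np.float64(2.025), 'joints': array([-0.95 ,  0.21 ,  1.731,  0.   ,  1.2  ,  0.621]), 'qvel': array([ 0.893, -0.305,  0.   ,  0.002,  0.298,  0.885]), 'tau': array([-8.4410e+00, -4.2562e+01, -2.6283e+01, -1.7000e-02, -3.7400e-01,
       -1.5340e+00]), 'eef_pos': array([ 338.64 , -360.545,  309.878]), 'tcp_rot': array([ 3.141e+00, -0.000e+00, -1.000e-03]), 'ft_force': array([0.22 , 0.915, 0.747]), 'moment': array([ 0.004, -0.004, -0.049]), 'grip_force': np.float64(0.0), 'opening': np.float64(0.529)}
```

Request:
step_arm(
  increments=[
    {"slide": [0.31,-0.36,-0.1]},
    {"slide": [0.31,-0.36,-0.1]},
    {"slide": [0.31,-0.36,-0.1]},
    {"slide": [0.31,-0.36,-0.1]},
    {"slide": [0.31,-0.36,-0.1]},
  ],
)

```text
invalid input at $.increments[0]: expected keys slide, roll
```

Request:
step_arm(
  increments=[
    {"slide": [0.5,-0.13,-0.05]},
    {"slide": [0.5,-0.13,-0.05]},
    {"slide": [0.5,-0.13,-0.05]},
    {"slide": [0.5,-0.13,-0.05]},
    {"slide": [0.5,-0.13,-0.05]},
  ],
)

```text
invalid input at $.increments[0]: expected keys slide, roll
```

Request:
step_arm(
  increments=[
    {"slide": [0.2,0,0]},
    {"slide": [0.2,0,0]},
    {"slide": [0.2,0,0]},
    {"slide": [0.2,0,0]},
    {"slide": [0.2,0,0]},
  ],
)

```text
invalid input at $.increments[0]: expected keys slide, roll
```

```bash
python3 - <<'E'
from h import *
print({k:np.round(v,3) for k,v in state().items()})
E
```

```text
{'t': np.float64(2.025), 'joints': array([-0.95 ,  0.21 ,  1.731,  0.   ,  1.2  ,  0.621]), 'qvel': array([ 0.893, -0.305,  0.   ,  0.002,  0.298,  0.885]), 'tau': array([-8.4410e+00, -4.2562e+01, -2.6283e+01, -1.7000e-02, -3.7400e-01,
       -1.5340e+00]), 'eef_pos': array([ 338.64 , -360.545,  309.878]), 'tcp_rot': array([ 3.141e+00, -0.000e+00, -1.000e-03]), 'ft_force': array([0.22 , 0.915, 0.747]), 'moment': array([ 0.004, -0.004, -0.049]), 'grip_force': np.float64(0.0), 'opening': np.float64(0.529)}
```

Request:
step_arm(
  increments=[
    {"slide": [0.31,-0.36,-0.1],"roll": 0},
    {"slide": [0.31,-0.36,-0.1],"roll": 0},
    {"slide": [0.31,-0.36,-0.1],"roll": 0},
    {"slide": [0.31,-0.36,-0.1],"roll": 0},
    {"slide": [0.31,-0.36,-0.1],"roll": 0},
  ],
)

```text
t: 2.65
eef_pos: [538.4, -128.7, 374.1]
tcp_rot: [3.141, -0.001, -0.0]
ft_force: [0.4, -1.6, 0.5]
opening: 0.025
grip_force: 0.0
```

Request:
step_arm(
  increments=[
    {"slide": [0.45,-0.13,-0.02],"roll": 0},
    {"slide": [0.45,-0.13,-0.02],"roll": 0},
    {"slide": [0.45,-0.13,-0.02],"roll": 0},
    {"slide": [0.45,-0.13,-0.02],"roll": 0},
    {"slide": [0.45,-0.13,-0.02],"roll": 0},
  ],
)

```text
t: 3.28
eef_pos: [830.1, -46.3, 386.7]
tcp_rot: [3.142, 0.0, 0.0]
ft_force: [2.0, -1.1, 0.9]
opening: 0.006
grip_force: 0.0
```

Request:
step_arm(
  increments=[
    {"slide": [0.2,0,0],"roll": 0},
    {"slide": [0.2,0,0],"roll": 0},
    {"slide": [0.2,0,0],"roll": 0},
    {"slide": [0.2,0,0],"roll": 0},
  ],
)

```text
t: 3.78
eef_pos: [916.5, -43.3, 345.3]
tcp_rot: [3.14, -0.04, -0.0]
ft_force: [0.2, -0.4, 0.2]
opening: 0.003
grip_force: 0.0
```

```bash
python3 - <<'E'
from h import *
print({k:np.round(v,3) for k,v in state().items()})
E
```

```text
{'t': np.float64(3.775), 'joints': array([-0.12 ,  1.072,  0.049,  0.003,  1.98 ,  1.452]), 'qvel': array([ 0.014,  0.037, -0.006,  0.002, -0.12 ,  0.017]), 'tau': array([-1.6000e-02, -9.1611e+01, -2.8643e+01,  6.1000e-02, -3.6000e-02,
       -7.0000e-03]), 'eef_pos': array([916.467, -43.297, 345.35 ]), 'tcp_rot': array([ 3.14, -0.04, -0.  ]), 'ft_force': array([ 0.236, -0.372,  0.194]), 'moment': array([-0.031,  0.024, -0.011]), 'grip_force': np.float64(0.0), 'opening': np.float64(0.003)}
```

Request:
step_arm(
  increments=[
    {"slide": [0.3,0,0],"roll": 0},
    {"slide": [0.3,0,0],"roll": 0},
    {"slide": [0.3,0,0],"roll": 0},
    {"slide": [0.3,0,0],"roll": 0},
    {"slide": [0.3,0,0],"roll": 0},
  ],
)

```text
t: 4.4
eef_pos: [954.6, -36.4, 283.8]
tcp_rot: [3.138, -0.082, -0.0]
ft_force: [-0.4, 0.8, 0.8]
opening: 0.005
grip_force: 0.0
```

Request:
step_arm(
  increments=[
    {"slide": [-0.1,0,0],"roll": 0},
    {"slide": [-0.1,0,0],"roll": 0},
    {"slide": [-0.1,0,0],"roll": 0},
  ],
)

```text
t: 4.78
eef_pos: [858.9, -36.7, 276.6]
tcp_rot: [3.138, -0.083, -0.0]
ft_force: [2.1, -0.3, 0.8]
opening: 0.005
grip_force: 0.0
```

Request:
step_arm(
  increments=[
    {"slide": [-0.02,0,-0.18],"roll": 0},
    {"slide": [-0.02,0,-0.18],"roll": 0},
    {"slide": [-0.02,0,-0.18],"roll": 0},
  ],
)

```text
t: 5.15
eef_pos: [824.3, -35.9, 458.3]
tcp_rot: [3.138, -0.084, -0.0]
ft_force: [0.5, -0.1, -0.6]
opening: 0.007
grip_force: 0.0
```

Request:
step_arm(
  increments=[
    {"slide": [0.3,0,-0.05],"roll": 0},
    {"slide": [0.3,0,-0.05],"roll": 0},
    {"slide": [0.3,0,-0.05],"roll": 0},
    {"slide": [0.3,0,-0.05],"roll": 0},
    {"slide": [0.3,0,-0.05],"roll": 0},
  ],
)

```text
t: 5.78
eef_pos: [898.7, -31.0, 427.6]
tcp_rot: [3.136, -0.126, 0.0]
ft_force: [-0.9, -0.0, 0.4]
opening: 0.005
grip_force: 0.0
```

Request:
step_arm(
  increments=[
    {"slide": [0.3,0,-0.05],"roll": 0},
    {"slide": [0.3,0,-0.05],"roll": 0},
    {"slide": [0.3,0,-0.05],"roll": 0},
    {"slide": [0.3,0,-0.05],"roll": 0},
    {"slide": [0.3,0,-0.05],"roll": 0},
  ],
)

```text
t: 6.4
eef_pos: [929.6, -25.9, 392.1]
tcp_rot: [3.135, -0.165, 0.0]
ft_force: [0.9, -0.8, -0.3]
opening: 0.008
grip_force: 0.0
```

Request:
step_arm(
  increments=[
    {"slide": [0.3,0,-0.05],"roll": 0},
    {"slide": [0.3,0,-0.05],"roll": 0},
    {"slide": [0.3,0,-0.05],"roll": 0},
    {"slide": [0.3,0,-0.05],"roll": 0},
    {"slide": [0.3,0,-0.05],"roll": 0},
  ],
)

```text
t: 7.02
eef_pos: [952.7, -21.5, 371.2]
tcp_rot: [3.134, -0.207, 0.001]
ft_force: [-0.0, 0.2, -0.2]
opening: 0.005
grip_force: 0.0
```

Request:
step_arm(
  increments=[
    {"slide": [-0.379,-0.06,-0.11],"roll": 0},
    {"slide": [-0.379,-0.06,-0.11],"roll": 0},
    {"slide": [-0.379,-0.06,-0.11],"roll": 0},
    {"slide": [-0.379,-0.06,-0.11],"roll": 0},
    {"slide": [-0.379,-0.06,-0.11],"roll": 0},
  ],
)

```text
t: 7.65
eef_pos: [717.5, 15.0, 392.4]
tcp_rot: [3.134, -0.208, 0.001]
ft_force: [0.6, -0.2, 0.5]
opening: 0.001
grip_force: 0.0
```

```bash
python3 - <<'E'
from h import *
print({k:np.round(v,3) for k,v in state().items() if k in("t","joints","eef_pos")})
for n in ["wrist","top"]:
    c=cam(n); cv2.imwrite(f"pics/{n}2.png",c["color"][...,::-1])
    print(n,np.round(np.linalg.inv(c["camera_from_world"])[:3,3]))
    for t,z in [("bottle",0),("bay",0),("stop",0),("bar_hinge",36),("bar_knob",78)]:
        for m in mark_of(n,t)[:2]: print(t,np.round(m["uv"]),round(m["confidence"],2),np.round(w(c,*m["uv"],z)))
E
```

```text
{'t': np.float64(7.65), 'joints': array([-0.074,  0.442,  1.192,  0.008,  1.3  ,  1.495]), 'eef_pos': array([717.469,  14.98 , 392.367])}
wrist [748.  16. 571.]
stop [266. 210.] 0.55 [722.  45.   0.]
stop [393. 324.] 0.24 [ 509. -191.    0.]
bar_hinge [170. 334.] 0.34 [508. 211.  36.]
bar_knob [425. 264.] 0.5 [ 638. -213.   78.]
bar_knob [169. 331.] 0.4 [531. 198.  78.]
top [ 349.  -27. 1265.]
stop [328. 247.] 0.84 [ 356. -139.    0.]
bar_knob [149. 164.] 0.52 [564. 313.  78.]
```

View pics/wrist2.png

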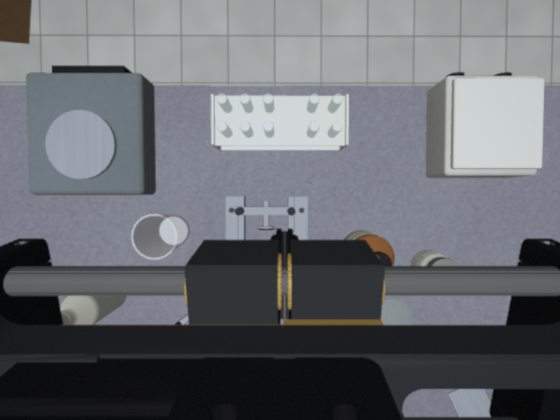

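Request:
step_arm(
  increments=[
    {"slide": [-0.26,-0.025,-0.06],"roll": 0},
    {"slide": [-0.26,-0.025,-0.06],"roll": 0},
    {"slide": [-0.26,-0.025,-0.06],"roll": 0},
    {"slide": [-0.26,-0.025,-0.06],"roll": 0},
    {"slide": [-0.26,-0.025,-0.06],"roll": 0},
  ],
)

```text
t: 8.88
eef_pos: [450.8, 40.3, 397.7]
tcp_rot: [3.134, -0.209, 0.001]
ft_force: [1.4, 0.2, 0.6]
opening: 0.005
grip_force: 0.0
```

```bash
python3 - <<'E'
from h import *
print({k:np.round(v,3) for k,v in state().items() if k in("t","joints","eef_pos","qvel")})
c=cam("wrist"); cv2.imwrite("pics/w3.png",cv2.resize(c["color"][100:260,160:360],None,fx=4,fy=4,interpolation=cv2.INTER_CUBIC)[:600,:,::-1])
np.savez("w3.npz",**c)
for n in ["wrist","scene"]:
    if n!="wrist": c=cam(n)
    for t,z in [("bottle",0),("bay",0),("stop",0),("bar_hinge",36),("bar_knob",78)]:
        for m in mark_of(n,t)[:2]: print(n,t,np.round(m["uv"]),round(m["confidence"],2),np.round(w(c,*m["uv"],z)))
E
```

```text
{'t': np.float64(8.875), 'joints': array([-0.06 , -0.007,  1.768,  0.006,  1.172,  1.509]), 'qvel': array([ 0.006, -0.189,  0.184, -0.003, -0.009,  0.011]), 'eef_pos': array([450.825,  40.282, 397.741])}
wrist bottle [407. 176.] 0.74 [ 518. -191.    0.]
wrist bottle [287. 201.] 0.7 [471.  32.   0.]
wrist bay [442. 120.] 0.45 [ 620. -253.    0.]
wrist bay [284. 200.] 0.31 [474.  38.   0.]
wrist stop [278.  67.] 0.85 [716.  49.   0.]
wrist stop [204. 246.] 0.79 [388. 185.   0.]
wrist bar_hinge [246. 131.] 0.62 [593. 103.  36.]
wrist bar_knob [182. 168.] 0.57 [526. 200.  78.]
scene bay [249. 275.] 0.95 [603.  50.   0.]
scene bay [407. 225.] 0.79 [160. 277.   0.]
scene stop [334. 256.] 0.82 [401. 183.  -0.]
scene stop [217. 305.] 0.75 [723.  53.   0.]
scene bar_hinge [433. 226.] 0.84 [154. 349.  36.]
scene bar_hinge [268. 276.] 0.74 [593. 111.  36.]
scene bar_knob [311. 268.] 0.68 [530. 197.  78.]
scene bar_knob [212. 219.] 0.3 [ 572. -120.   78.]
```

View pics/w3.png

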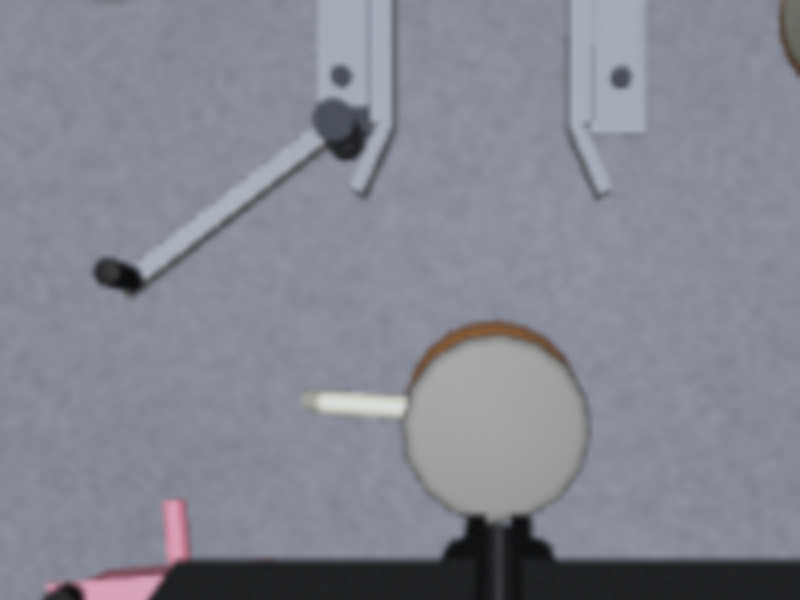

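The crop shows the mouth corners at about (394,128) and (571,128), the head top centred at (496,427), the hinge at (338,120) and the knob at (112,272), all in crop pixels.

```bash
python3 - <<'E'
from h import *
c=dict(np.load("w3.npz"))
f=lambda n,u,v,z:print(n,np.round(w(c,u/4+160,v/4+100,z),1))
f("mouthL",394,128,24);f("mouthR",571,126,24);f("L0",392,4,24);f("R0",571,4,24)
f("flareL",368,192,24);f("flareR",600,192,24)
f("flangeR",645,130,2)
f("headtop",496,427,300);f("left",405,427,300);f("right",588,427,300);f("hinge(top~60)",338,118,60);f("knob",108,272,78);f("spouttip",310,402,136)
d=c["z_map"]
for n,u,v in [("head",496,427),("hinge",335,115),("knob",108,270),("rail",382,60)]:
    U,V=int(u/4+160),int(v/4+100); print(n,np.round(w(c,U,V,depth=d[V,U]),1))
g=cv2.resize(c["color"][0:140,210:350],None,fx=5,fy=5,interpolation=cv2.INTER_CUBIC)[:600]
cv2.imwrite("pics/w3b.png",g[...,::-1])
# buffer/stop points from depth
for v in range(55,90,2):
    print(v,[ [int(x) for x in w(c,u,v,depth=d[v,u])] for u in (272,277,281,284,290)])
E
```

```text
mouthL [593.3  82.3  24. ]
mouthR [594.3   4.3  24. ]
L0 [647.4  83.1  24. ]
R0 [647.6   4.4  24. ]
flareL [565.3  93.9  24. ]
flareR [565.3  -8.6  24. ]
flangeR [597.  -31.1   2. ]
headtop [471.1  39.2 300. ]
left [471.1  59.4 300. ]
right [471.1  18.7 300. ]
hinge(top~60) [590.  102.7  60. ]
knob [525.2 192.3  78. ]
spouttip [474.3 103.9 136. ]
head [471.7  39.2 298.1]
hinge [595.2 106.6  47.7]
knob [527.  192.9  76. ]
rail [623.4  88.5  22.5]
55 [[721, 57, 37], [721, 49, 36], [722, 42, 35], [721, 37, 35], [721, 27, 35]]
57 [[719, 58, 33], [718, 49, 35], [718, 42, 35], [718, 37, 35], [718, 27, 35]]
59 [[715, 58, 35], [715, 49, 34], [715, 42, 35], [715, 37, 35], [714, 27, 36]]
61 [[715, 58, 27], [715, 49, 26], [715, 42, 27], [714, 37, 29], [715, 26, 27]]
63 [[715, 58, 19], [715, 49, 18], [713, 42, 22], [715, 37, 20], [715, 26, 18]]
65 [[715, 58, 10], [715, 49, 10], [710, 42, 21], [715, 37, 10], [715, 26, 9]]
67 [[715, 59, 2], [715, 49, 1], [707, 42, 21], [715, 37, 2], [715, 26, 2]]
69 [[713, 59, -1], [713, 50, -1], [704, 42, 21], [713, 37, -1], [713, 26, -1]]
71 [[708, 59, 1], [709, 50, -2], [700, 42, 20], [709, 37, 0], [709, 26, -1]]
73 [[706, 59, -2], [694, 49, 28], [693, 42, 29], [693, 37, 30], [706, 26, -2]]
75 [[702, 59, 0], [690, 49, 29], [690, 42, 30], [690, 37, 29], [703, 26, -3]]
77 [[699, 59, -2], [687, 49, 27], [688, 42, 25], [687, 37, 27], [699, 26, -2]]
79 [[695, 59, -2], [689, 49, 14], [688, 42, 16], [688, 37, 16], [695, 26, -1]]
81 [[691, 59, -1], [688, 49, 7], [687, 42, 8], [687, 37, 9], [691, 26, -1]]
83 [[687, 59, 0], [688, 50, -2], [687, 42, -1], [687, 37, -1], [688, 26, -1]]
85 [[683, 59, 0], [683, 50, 0], [684, 42, -2], [684, 37, -2], [684, 26, -2]]
87 [[680, 59, -1], [680, 50, -1], [680, 42, -1], [680, 37, -2], [680, 26, 0]]
89 [[676, 59, 0], [677, 50, -1], [677, 42, -2], [677, 37, -1], [677, 26, -3]]
```

View pics/w3b.png

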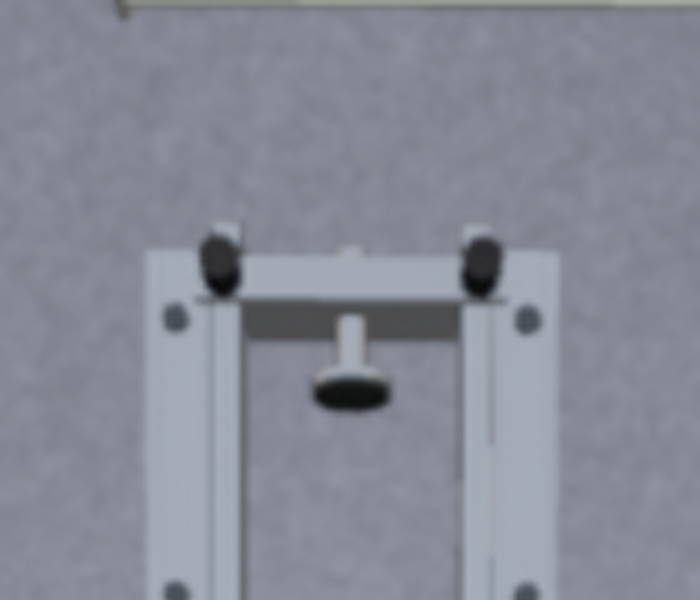

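Measured so far:
- **Bottle:** at (471, 39).
- **Bay:** mouth at x≈596, centreline y≈43.7, yaw≈0.
- **Buffer:** face at x≈687, so the bottle should end near x≈651.
- **Hinge and knob:** about (592, 105) and (526, 192).

The tool's backward lean of 0.21 rad clears the dispenser head. I'll open the fingers slightly as a cradle and go down behind the bottle.

Request:
step_arm(
  increments=[
    {"slide": [-0.045,0,-0.01],"roll": 0},
    {"slide": [-0.066,0,0.09],"roll": 0},
    {"slide": [-0.086,0,0.184],"roll": 0},
    {"slide": [-0.086,0,0.184],"roll": 0},
    {"slide": [-0.086,0,0.184],"roll": 0},
  ],
  fingers=0.25,
)

```text
t: 10.1
eef_pos: [405.6, 38.6, 196.8]
tcp_rot: [3.135, -0.201, 0.0]
ft_force: [-0.5, -0.6, 0.1]
opening: 0.251
grip_force: 0.0
```

Request:
step_arm(
  increments=[
    {"slide": [-0.012,-0.001,0.06],"roll": 0},
    {"slide": [-0.024,-0.001,0.12],"roll": 0},
    {"slide": [-0.033,-0.001,0.16],"roll": 0},
    {"slide": [-0.033,-0.001,0.16],"roll": 0},
  ],
)

```text
t: 10.6
eef_pos: [409.0, 38.6, 36.6]
tcp_rot: [3.135, -0.201, 0.0]
ft_force: [0.3, 0.4, -0.2]
opening: 0.249
grip_force: 0.0
```

```bash
python3 - <<'E'
from h import *
print({k:np.round(v,3) for k,v in state().items() if k in("t","joints","eef_pos","tcp_rot","ft_force")})
E
```

```text
{'t': np.float64(10.6), 'joints': array([-0.073,  0.503,  2.369,  0.122,  0.069,  1.378]), 'eef_pos': array([408.965,  38.582,  36.642]), 'tcp_rot': array([ 3.135, -0.201,  0.   ]), 'ft_force': array([ 0.252,  0.383, -0.188])}
```

Request:
step_arm(
  increments=[
    {"slide": [0.002,0,0.008],"roll": 0},
    {"slide": [0.004,0,0.015],"roll": 0},
    {"slide": [0.005,-0.0005,0.021],"roll": 0},
    {"slide": [0.005,-0.0005,0.021],"roll": 0},
  ],
)

```text
t: 11.1
eef_pos: [422.3, 39.2, 25.5]
tcp_rot: [3.135, -0.196, 0.001]
ft_force: [0.3, 0.4, 0.2]
opening: 0.25
grip_force: 0.0
```

```bash
python3 - <<'E'
from h import *
print({k:np.round(v,3) for k,v in state().items() if k in("t","joints","eef_pos","tcp_rot","ft_force")})
c=cam("wrist"); cv2.imwrite("pics/w4.png",np.hstack([c["color"],cam("scene")["color"][120:400,160:400].repeat(1,0)[:420] if 0 else np.zeros((420,1,3),np.uint8)])[...,::-1])
s=cam("scene")["color"][120:300,180:380]; cv2.imwrite("pics/s4.png",cv2.resize(s,None,fx=3,fy=3,interpolation=cv2.INTER_CUBIC)[...,::-1])
E
```

```text
{'t': np.float64(11.1), 'joints': array([-0.068,  0.539,  2.341,  0.112,  0.065,  1.392]), 'eef_pos': array([422.305,  39.238,  25.472]), 'tcp_rot': array([ 3.135e+00, -1.960e-01,  1.000e-03]), 'ft_force': array([0.292, 0.385, 0.236])}
```

View pics/s4.png

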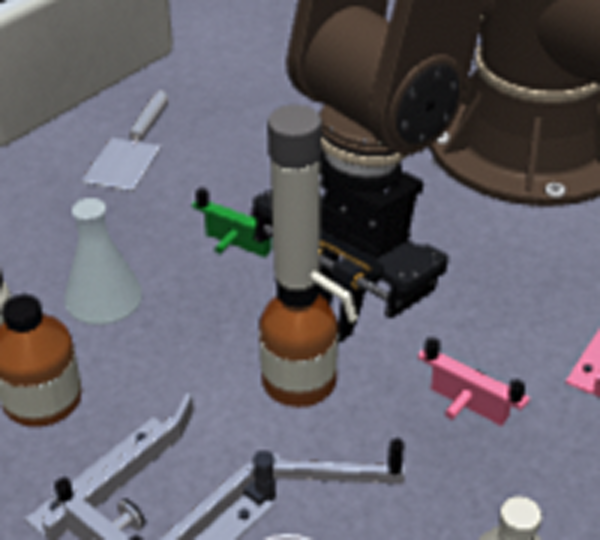

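Request:
step_arm(
  increments=[
    {"slide": [0.001,0,0.003],"roll": 0},
    {"slide": [0.002,0,0.006],"roll": 0},
    {"slide": [0.002,0,0.006],"roll": 0},
  ],
)

```text
t: 11.58
eef_pos: [425.9, 39.2, 21.1]
tcp_rot: [3.136, -0.192, 0.001]
ft_force: [0.7, -0.3, -0.7]
opening: 0.247
grip_force: 0.0
```

Request:
step_arm(
  increments=[
    {"slide": [0.001,0,0.0003],"roll": 0},
    {"slide": [0.003,0,0.0006],"roll": 0},
    {"slide": [0.006,-0.0002,0.0015],"roll": 0},
    {"slide": [0.01,-0.0003,0.0025],"roll": 0},
    {"slide": [0.014,-0.0005,0.0035],"roll": 0},
  ],
)

```text
t: 12.2
eef_pos: [440.4, 39.8, 20.6]
tcp_rot: [3.136, -0.192, 0.001]
ft_force: [-5.0, 0.3, 3.4]
opening: 0.25
grip_force: 1.9
```

```bash
cat > track.py <<'E'
from h import *
import sys
s=state(); print({k:np.round(s[k],3) for k in("t","joints","eef_pos","tcp_rot","ft_force")})
for n in sys.argv[1:]:
    c=cam(n); d=c["z_map"]; v,u=np.nonzero(d>0); r=np.linalg.inv(c["intrinsics"])@np.stack([u,v,np.ones_like(u)]); r[1]*=-1; r[2]*=-1
    T=np.linalg.inv(c["camera_from_world"]); p=(T[:3,:3]@(r*d[v,u])).T+T[:3,3]
    for lo,hi in((295,310),):
        m=(p[:,2]>lo-5)&(p[:,2]<hi)&(abs(p[:,1]-42)<35)&(p[:,0]>s["eef_pos"][0]+10)&(p[:,0]<s["eef_pos"][0]+90)
        q=p[m]
        if len(q): print(n,len(q),"head top mid",np.round((q.min(0)+q.max(0))/2,1),np.round(q.mean(0),1))
    np.savez(f"{n}_last.npz",**c)
E
python3 track.py scene top wrist
```

```text
{'t': np.float64(12.2), 'joints': array([-0.064,  0.559,  2.298,  0.071,  0.092,  1.438]), 'eef_pos': array([440.44 ,  39.758,  20.558]), 'tcp_rot': array([ 3.136e+00, -1.920e-01,  1.000e-03]), 'ft_force': array([-5.048,  0.341,  3.376])}
scene 204 head top mid [486.7  42.8 296. ] [489.9  44.7 298. ]
top 355 head top mid [486.3  37.8 297.5] [485.6  38.1 299.8]
```

Request:
step_arm(
  increments=[
    {"slide": [0.004,-0.0002,0.0012],"roll": 0},
    {"slide": [0.009,-0.0005,0.0025],"roll": 0},
    {"slide": [0.015,-0.0008,0.004],"roll": 0},
    {"slide": [0.021,-0.0012,0.0055],"roll": 0},
    {"slide": [0.027,-0.0016,0.007],"roll": 0},
  ],
)

```text
t: 12.98
eef_pos: [468.6, 41.3, 18.8]
tcp_rot: [3.136, -0.192, 0.001]
ft_force: [-4.4, 0.1, 2.7]
opening: 0.252
grip_force: 2.0
```

Request:
step_arm(
  increments=[
    {"slide": [0.006,-0.0003,0.0015],"roll": 0},
    {"slide": [0.012,-0.0006,0.003],"roll": 0},
    {"slide": [0.018,-0.001,0.0045],"roll": 0},
    {"slide": [0.024,-0.0013,0.006],"roll": 0},
    {"slide": [0.03,-0.0017,0.007],"roll": 0},
  ],
)

```text
t: 13.6
eef_pos: [499.3, 43.0, 17.6]
tcp_rot: [3.136, -0.192, 0.001]
ft_force: [-2.7, -0.3, 0.8]
opening: 0.249
grip_force: 1.4
```

```bash
python3 track.py top
```

```text
{'t': np.float64(13.6), 'joints': array([-0.048,  0.598,  2.159,  0.018,  0.192,  1.506]), 'eef_pos': array([499.337,  43.011,  17.608]), 'tcp_rot': array([ 3.136e+00, -1.920e-01,  1.000e-03]), 'ft_force': array([-2.696, -0.338,  0.831])}
top 344 head top mid [543.9  42.  297.5] [543.2  41.5 299.7]
```

Request:
step_arm(
  increments=[
    {"slide": [0.006,-0.0002,0.0012],"roll": 0},
    {"slide": [0.012,-0.0004,0.0024],"roll": 0},
    {"slide": [0.018,-0.0005,0.0036],"roll": 0},
    {"slide": [0.024,-0.0006,0.0048],"roll": 0},
    {"slide": [0.03,-0.0006,0.006],"roll": 0},
  ],
)

```text
t: 14.28
eef_pos: [529.9, 43.6, 17.5]
tcp_rot: [3.136, -0.192, 0.001]
ft_force: [-2.8, 1.0, 1.5]
opening: 0.252
grip_force: 1.7
```

Request:
step_arm(
  increments=[
    {"slide": [0.006,0,0.0012],"roll": 0},
    {"slide": [0.012,0,0.0024],"roll": 0},
    {"slide": [0.018,0,0.0036],"roll": 0},
    {"slide": [0.024,0,0.0048],"roll": 0},
    {"slide": [0.03,0,0.006],"roll": 0},
  ],
)

```text
t: 14.9
eef_pos: [560.5, 43.6, 17.4]
tcp_rot: [3.136, -0.192, 0.001]
ft_force: [-2.9, 1.1, 3.2]
opening: 0.252
grip_force: 1.9
```

```bash
python3 track.py top
```

```text
{'t': np.float64(14.9), 'joints': array([-0.041,  0.641,  2.011,  0.007,  0.298,  1.523]), 'eef_pos': array([560.452,  43.554,  17.381]), 'tcp_rot': array([ 3.136e+00, -1.920e-01,  1.000e-03]), 'ft_force': array([-2.904,  1.141,  3.154])}
top 351 head top mid [605.   42.1 297.3] [603.9  42.2 299.4]
```

Request:
step_arm(
  increments=[
    {"slide": [0.006,0,0.0012],"roll": 0},
    {"slide": [0.012,0,0.0024],"roll": 0},
    {"slide": [0.018,0,0.0036],"roll": 0},
    {"slide": [0.024,0,0.0048],"roll": 0},
    {"slide": [0.028,0,0.0056],"roll": 0},
  ],
)

```text
t: 15.58
eef_pos: [589.1, 43.5, 17.2]
tcp_rot: [3.136, -0.193, 0.001]
ft_force: [-4.2, 0.2, 2.4]
opening: 0.247
grip_force: 1.8
```

Request:
step_arm(
  increments=[
    {"slide": [0.002,0,0.0004],"roll": 0},
    {"slide": [0.004,0,0.0008],"roll": 0},
    {"slide": [0.006,0,0.0012],"roll": 0},
    {"slide": [0.0075,0,0.0015],"roll": 0},
    {"slide": [0.009,0,0.0018],"roll": 0},
  ],
)

```text
t: 16.2
eef_pos: [597.9, 43.5, 17.2]
tcp_rot: [3.136, -0.192, 0.001]
ft_force: [-2.3, 0.3, 1.6]
opening: 0.248
grip_force: 1.8
```

```bash
python3 track.py top
```

```text
{'t': np.float64(16.2), 'joints': array([-0.038,  0.671,  1.918,  0.005,  0.36 ,  1.528]), 'eef_pos': array([597.851,  43.528,  17.18 ]), 'tcp_rot': array([ 3.136e+00, -1.920e-01,  1.000e-03]), 'ft_force': array([-2.344,  0.26 ,  1.617])}
top 352 head top mid [641.9  42.3 297.6] [641.1  42.1 299.4]
```

Request:
step_arm(
  increments=[
    {"slide": [0.001,0,0.0002],"roll": 0},
    {"slide": [0.002,0,0.0004],"roll": 0},
    {"slide": [0.003,0,0.0006],"roll": 0},
    {"slide": [0.004,0,0.0008],"roll": 0},
    {"slide": [0.005,0,0.001],"roll": 0},
  ],
)

```text
t: 16.88
eef_pos: [602.9, 43.5, 17.2]
tcp_rot: [3.136, -0.192, 0.001]
ft_force: [-3.0, -0.2, 2.2]
opening: 0.25
grip_force: 1.9
```

Request:
step_arm(
  increments=[
    {"slide": [0.0005,0,0.0001],"roll": 0},
    {"slide": [0.001,0,0.0002],"roll": 0},
  ],
)

```text
t: 17.12
eef_pos: [603.9, 43.5, 17.2]
tcp_rot: [3.136, -0.192, 0.001]
ft_force: [-3.6, 0.4, 2.2]
opening: 0.251
grip_force: 1.9
```

Request:
step_arm(
  increments=[
    {"slide": [0.0005,0,0.0001],"roll": 0},
    {"slide": [0.001,0,0.0002],"roll": 0},
  ],
)

```text
t: 17.38
eef_pos: [605.0, 43.5, 17.2]
tcp_rot: [3.136, -0.192, 0.001]
ft_force: [-3.5, 0.2, 2.2]
opening: 0.252
grip_force: 1.9
```

Request:
step_arm(
  increments=[
    {"slide": [0.0003,0,0.0001],"roll": 0},
    {"slide": [0.0006,0,0.0001],"roll": 0},
  ],
)

```text
t: 17.62
eef_pos: [605.6, 43.5, 17.2]
tcp_rot: [3.136, -0.192, 0.001]
ft_force: [-3.2, 0.3, 1.6]
opening: 0.248
grip_force: 1.7
```

Request:
step_arm(
  increments=[
    {"slide": [0.0003,0,0.0001],"roll": 0},
    {"slide": [0.0006,0,0.0001],"roll": 0},
  ],
)

```text
t: 17.88
eef_pos: [606.1, 43.5, 17.2]
tcp_rot: [3.136, -0.192, 0.001]
ft_force: [-3.3, 0.4, 2.0]
opening: 0.25
grip_force: 1.7
```

Request:
step_arm(
  increments=[
    {"slide": [0.0003,0,0.0001],"roll": 0},
    {"slide": [0.0006,0,0.0001],"roll": 0},
  ],
)

```text
t: 18.12
eef_pos: [606.8, 43.5, 17.2]
tcp_rot: [3.136, -0.192, 0.001]
ft_force: [-2.7, 0.6, 2.2]
opening: 0.246
grip_force: 1.6
```

Request:
step_arm(
  increments=[
    {"slide": [0.0003,0,0.0001],"roll": 0},
    {"slide": [0.0006,0,0.0001],"roll": 0},
  ],
)

```text
t: 18.38
eef_pos: [607.4, 43.5, 17.2]
tcp_rot: [3.136, -0.192, 0.001]
ft_force: [-3.0, -0.2, 0.9]
opening: 0.246
grip_force: 1.6
```

Request:
step_arm(
  increments=[
    {"slide": [0.0003,0,0.0001],"roll": 0},
    {"slide": [0.0006,0,0.0001],"roll": 0},
  ],
)

```text
t: 18.62
eef_pos: [607.9, 43.5, 17.2]
tcp_rot: [3.136, -0.192, 0.001]
ft_force: [-4.0, -0.4, 1.7]
opening: 0.25
grip_force: 2.1
```

Request:
step_arm(
  increments=[
    {"slide": [0.0003,0,0.0001],"roll": 0},
    {"slide": [0.0006,0,0.0001],"roll": 0},
  ],
)

```text
t: 18.88
eef_pos: [608.0, 43.5, 17.1]
tcp_rot: [3.136, -0.191, 0.001]
ft_force: [-6.4, 0.1, 3.7]
opening: 0.25
grip_force: 3.2
```

Contact: the position has stalled and the force is rising. I'll add a touch more and hold.

Request:
step_arm(
  increments=[
    {"slide": [0.0002,0,0],"roll": 0},
    {"slide": [0.0002,0,0],"roll": 0},
    {"slide": [0.0002,0,0],"roll": 0},
    {"slide": [0.0002,0,0],"roll": 0},
    {"slide": [0.0002,0,0],"roll": 0},
  ],
)

```text
t: 19.5
eef_pos: [608.1, 43.6, 17.1]
tcp_rot: [3.136, -0.191, 0.001]
ft_force: [-7.0, 0.3, 4.1]
opening: 0.247
grip_force: 3.3
```

Request:
step_arm(
  increments=[
    {"slide": [0,0,0],"roll": 0},
    {"slide": [0,0,0],"roll": 0},
    {"slide": [0,0,0],"roll": 0},
    {"slide": [0,0,0],"roll": 0},
  ],
)

```text
t: 20.0
eef_pos: [608.1, 43.5, 17.1]
tcp_rot: [3.136, -0.191, 0.001]
ft_force: [-6.5, 0.4, 3.7]
opening: 0.248
grip_force: 3.3
```

```bash
python3 track.py top
```

```text
{'t': np.float64(20.0), 'joints': array([-0.037,  0.679,  1.892,  0.004,  0.38 ,  1.53 ]), 'eef_pos': array([608.088,  43.55 ,  17.141]), 'tcp_rot': array([ 3.136e+00, -1.910e-01,  1.000e-03]), 'ft_force': array([-6.451,  0.439,  3.674])}
top 348 head top mid [652.   42.3 297.4] [651.   42.1 299.4]
```

Held for about 1.2 s at roughly 7 N total, of which about 3 N is bench friction. Now I'll back off gently.

Request:
step_arm(
  increments=[
    {"slide": [-0.0006,0,-0.0001],"roll": 0},
    {"slide": [-0.003,0,-0.0006],"roll": 0},
    {"slide": [-0.012,0,-0.0024],"roll": 0},
    {"slide": [-0.035,0,-0.007],"roll": 0},
    {"slide": [-0.068,0,-0.014],"roll": 0},
  ],
)

```text
t: 20.68
eef_pos: [538.9, 43.5, 18.1]
tcp_rot: [3.136, -0.194, 0.001]
ft_force: [0.3, -0.9, -0.5]
opening: 0.248
grip_force: 0.0
```

```bash
python3 track.py top; python3 - <<'E'
from h import *
c=cam("scene")
for n in("top","scene"):
    if n=="top": c=cam("top")
    else: c=cam("scene")
    for t,z in [("bottle",0),("bar_hinge",36),("bar_knob",78)]:
        for m in mark_of(n,t)[:2]: print(n,t,np.round(m["uv"]),round(m["confidence"],2),np.round(w(c,*m["uv"],z)))
# target pre-contact slide
s=state()["eef_pos"]; c,sn=np.cos(.191),np.sin(.191)
D=np.array([560,188,120])-s; print("slide",np.round([D[0]*c+D[2]*sn,-D[1],D[0]*sn-D[2]*c],1))
E
```

```text
{'t': np.float64(20.675), 'joints': array([-0.043,  0.623,  2.064,  0.01 ,  0.26 ,  1.519]), 'eef_pos': array([538.888,  43.545,  18.146]), 'tcp_rot': array([ 3.136e+00, -1.940e-01,  1.000e-03]), 'ft_force': array([ 0.309, -0.893, -0.473])}
top bottle [258. 139.] 0.57 [644.  45.   0.]
top bar_hinge [233. 155.] 0.49 [594. 108.  36.]
top bar_hinge [195. 124.] 0.21 [675. 206.  36.]
top bar_knob [197. 178.] 0.48 [527. 192.  78.]
scene bottle [235. 285.] 0.92 [651.  44.  -0.]
scene bar_hinge [435. 224.] 0.72 [141. 347.  36.]
scene bar_hinge [266. 278.] 0.63 [600. 110.  36.]
scene bar_knob [402. 201.] 0.51 [162. 248.  78.]
slide [  39.2 -144.4  -96.4]
```

Request:
step_arm(
  increments=[
    {"slide": [0.01,0,-0.05],"roll": 0},
    {"slide": [0.019,0,-0.096],"roll": 0},
    {"slide": [0.03,-0.06,-0.096],"roll": 0},
    {"slide": [0.039,-0.12,-0.096],"roll": 0},
    {"slide": [0.039,-0.144,-0.096],"roll": 0},
  ],
  fingers=0,
)

```text
t: 21.8
eef_pos: [559.8, 190.9, 119.2]
tcp_rot: [3.136, -0.194, 0.003]
ft_force: [-1.0, -0.1, 0.1]
opening: 0.009
grip_force: 0.0
```

```bash
cat > arc.py <<'E'
from h import *
H=np.array([592.5,105.7]); R=85
def P(a,x=0):
    u=np.array([-np.sin(a),-np.cos(a)]); t=np.array([-np.cos(a),np.sin(a)])
    return H+R*u+(4+10*abs(t[0])+12*abs(t[1])+x)*t
if __name__=="__main__":
    import sys
    s=state(); e=s["eef_pos"]; p=s["tcp_rot"][1]; c,sn=np.cos(-p),np.sin(-p); print(np.round(e,1),s["t"],np.round(s["tcp_rot"],3))
    zt=float(sys.argv[1])
    for a in map(float,sys.argv[2:]):
        x=6 if a>2.5 else 0
        D=np.append(P(a,x),zt)-e; print(a,np.round(P(a,x),1),"slide",np.round([D[0]*c+D[2]*sn,-D[1],D[0]*sn-D[2]*c],1))
E
python3 arc.py 31 2.501; python3 arc.py 31 2.49 2.4 2.25 2.1 1.95
```

```text
[559.8 190.9 119.2] 21.8 [ 3.136e+00 -1.940e-01  3.000e-03]
2.501 [561.9 188.9] slide [-14.9   2.   86.9]
[559.8 190.9 119.2] 21.8 [ 3.136e+00 -1.940e-01  3.000e-03]
2.49 [556.2 184.9] slide [-20.5   6.   85.8]
2.4 [549.4 181.5] slide [-27.1   9.4  84.5]
2.25 [538.7 174.4] slide [-37.7  16.6  82.4]
2.1 [528.9 165.4] slide [-47.3  25.6  80.6]
1.95 [520.5 154.7] slide [-55.5  36.2  78.9]
```

Descend vertically behind the bar.

Request:
step_arm(
  increments=[
    {"slide": [-0.006,0,0.04],"roll": 0},
    {"slide": [-0.013,0,0.075],"roll": 0},
    {"slide": [-0.015,0,0.087],"roll": 0},
    {"slide": [-0.015,0,0.087],"roll": 0},
  ],
)

```text
t: 22.3
eef_pos: [561.3, 187.5, 30.4]
tcp_rot: [3.136, -0.192, 0.0]
ft_force: [0.5, -0.2, 0.6]
opening: 0.002
grip_force: 0.0
```

```bash
python3 arc.py 31 2.4 2.25 2.1 1.95 1.8 1.65 1.5 1.35 1.2 1.05;python3 - <<'E'
from h import *
print(state()["ft_force"])
s=cam("scene")["color"][150:350,180:380]; cv2.imwrite("pics/s5.png",cv2.resize(s,None,fx=3,fy=3,interpolation=cv2.INTER_CUBIC)[...,::-1])
E
```

```text
[561.3 187.5  30.4] 22.3 [ 3.136 -0.192  0.   ]
2.4 [549.4 181.5] slide [-11.5   6.   -2.9]
2.25 [538.7 174.4] slide [-22.1  13.2  -4.9]
2.1 [528.9 165.4] slide [-31.7  22.2  -6.8]
1.95 [520.5 154.7] slide [-39.9  32.8  -8.4]
1.8 [513.8 142.5] slide [-46.5  45.   -9.7]
1.65 [509.1 129.1] slide [-51.2  58.4 -10.6]
1.5 [506.5 116.3] slide [-53.7  71.2 -11.1]
1.35 [505.6 104.5] slide [-54.5  83.  -11.2]
1.2 [506.5  92.4] slide [-53.7  95.1 -11.1]
1.05 [509.1  80.2] slide [-51.1 107.3 -10.6]
[ 0.4784518  -0.2119076   0.56613801]
```

View pics/s5.png

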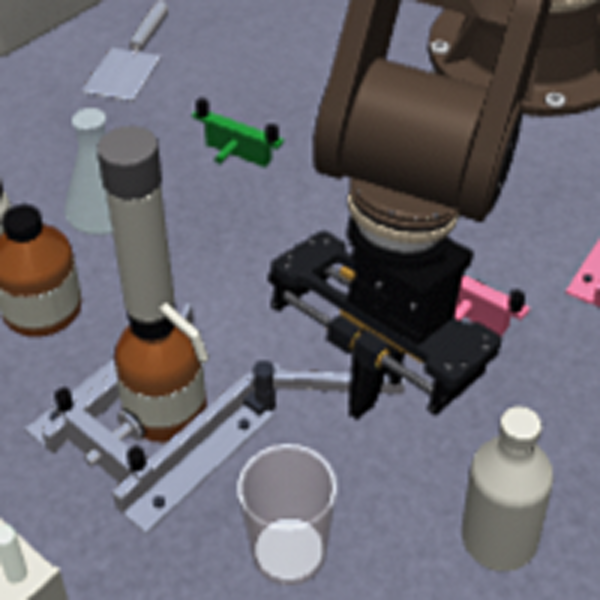

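The fingers are on the bay side of the bar and the bottle stands against the buffer. I'll swing the bar now.

Request:
step_arm(
  increments=[
    {"slide": [-0.0115,0.006,-0.003],"roll": 0},
    {"slide": [-0.022,0.013,-0.005],"roll": 0},
    {"slide": [-0.032,0.022,-0.007],"roll": 0},
    {"slide": [-0.04,0.033,-0.0085],"roll": 0},
    {"slide": [-0.0465,0.045,-0.0095],"roll": 0},
  ],
)

```text
t: 22.98
eef_pos: [513.3, 141.9, 31.4]
tcp_rot: [3.136, -0.193, 0.001]
ft_force: [1.2, 1.6, 0.3]
opening: 0.004
grip_force: 0.8
```

```bash
python3 arc.py 31 1.65 1.5 1.35 1.2 1.05; python3 - <<'E'
from h import *
c=cam("scene")
for m in mark_of("scene","bar_knob")[:3]: print(m["confidence"],np.round(w(c,*m["uv"],78)))
E
```

```text
[513.3 141.9  31.4] 22.975 [ 3.136e+00 -1.930e-01  1.000e-03]
1.65 [509.1 129.1] slide [-4.2 12.8 -0.4]
1.5 [506.5 116.3] slide [-6.7 25.6 -0.8]
1.35 [505.6 104.5] slide [-7.6 37.3 -1. ]
1.2 [506.5  92.4] slide [-6.8 49.5 -0.9]
1.05 [509.1  80.2] slide [-4.1 61.7 -0.4]
0.87 [178. 243.  78.]
0.28 [757.  95.  78.]
```

Contact force is about 2 N, so the bar is moving with the fingers.

Request:
step_arm(
  increments=[
    {"slide": [-0.004,0.013,-0.0005],"roll": 0},
    {"slide": [-0.007,0.0255,-0.001],"roll": 0},
    {"slide": [-0.0075,0.0375,-0.001],"roll": 0},
    {"slide": [-0.007,0.0495,-0.001],"roll": 0},
    {"slide": [-0.004,0.0615,-0.0005],"roll": 0},
  ],
)

```text
t: 23.7
eef_pos: [509.5, 80.5, 31.2]
tcp_rot: [3.136, -0.192, 0.001]
ft_force: [0.4, 3.4, -0.3]
opening: 0.002
grip_force: 0.9
```

```bash
python3 arc.py 31 0.9 0.75 0.6 0.45 0.35 0.25 0.15 0.1 0.05 0
```

```text
[509.5  80.5  31.2] 23.7 [ 3.136e+00 -1.920e-01  1.000e-03]
0.9 [513.7  68.2] slide [ 4.1 12.2  1. ]
0.75 [520.3  56.8] slide [10.6 23.7  2.3]
0.6 [528.8  46.3] slide [18.9 34.2  3.9]
0.45 [539.1  37.1] slide [29.  43.4  5.9]
0.35 [546.9  31.9] slide [36.7 48.6  7.4]
0.25 [555.3  27.5] slide [44.9 53.   9. ]
0.15 [564.3  24. ] slide [53.7 56.5 10.7]
0.1 [568.9  22.6] slide [58.3 57.8 11.6]
0.05 [573.7  21.5] slide [63.  58.9 12.5]
0.0 [578.5  20.7] slide [67.7 59.8 13.4]
```

Request:
step_arm(
  increments=[
    {"slide": [0.004,0.012,0.001],"roll": 0},
    {"slide": [0.0105,0.0235,0.0025],"roll": 0},
    {"slide": [0.019,0.034,0.004],"roll": 0},
    {"slide": [0.029,0.0435,0.006],"roll": 0},
    {"slide": [0.037,0.0485,0.0075],"roll": 0},
  ],
)

```text
t: 24.32
eef_pos: [547.9, 32.0, 31.2]
tcp_rot: [3.136, -0.192, 0.0]
ft_force: [-1.9, 1.9, 0.3]
opening: 0.003
grip_force: 0.8
```

Request:
step_arm(
  increments=[
    {"slide": [0.006,0.003,0.001],"roll": 0},
    {"slide": [0.012,0.006,0.0025],"roll": 0},
    {"slide": [0.017,0.008,0.0035],"roll": 0},
    {"slide": [0.021,0.009,0.0045],"roll": 0},
  ],
)

```text
t: 24.82
eef_pos: [569.2, 23.7, 31.0]
tcp_rot: [3.136, -0.192, 0.001]
ft_force: [-1.0, 1.3, 0.8]
opening: 0.007
grip_force: 0.7
```

```bash
python3 arc.py 31 0.05 0; python3 - <<'E'
from h import *
c=cam("scene"); s=c["color"][180:340,180:340]; cv2.imwrite("pics/s6.png",cv2.resize(s,None,fx=3.5,fy=3.5,interpolation=cv2.INTER_CUBIC)[...,::-1])
for m in mark_of("scene","bar_knob")[:3]: print(m["confidence"],np.round(m["uv"]),np.round(w(c,*m["uv"],78)))
print("shut knob px",np.round(pr(c,[592.5,-4.3,78])))
E
```

```text
[569.2  23.7  31. ] 24.825 [ 3.136e+00 -1.920e-01  1.000e-03]
0.05 [573.7  21.5] slide [4.4 2.1 0.9]
0.0 [578.5  20.7] slide [9.1 3.  1.8]
0.61 [236. 241.] [587.  -8.  78.]
shut knob px [235. 243.]
```

View pics/s6.png

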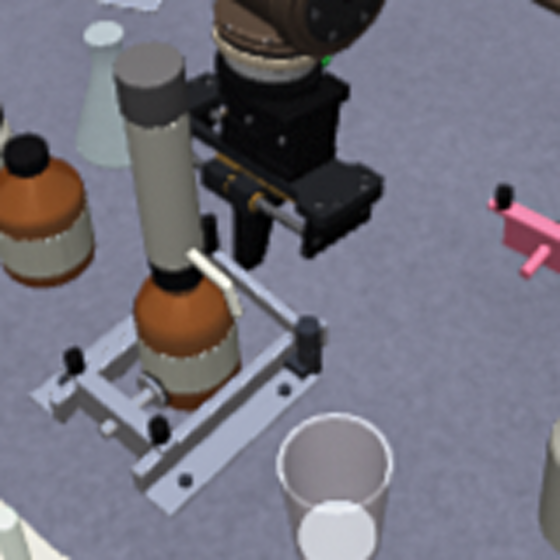

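The bar is nearly shut, with the knob at crop (208,232). I'll creep onto the end stop.

Request:
step_arm(
  increments=[
    {"slide": [0.002,0.0005,0.0004],"roll": 0},
    {"slide": [0.004,0.001,0.0008],"roll": 0},
    {"slide": [0.006,0.0015,0.0012],"roll": 0},
  ],
)

```text
t: 25.3
eef_pos: [575.1, 22.1, 31.0]
tcp_rot: [3.136, -0.192, 0.001]
ft_force: [-1.9, 0.7, -0.4]
opening: 0.001
grip_force: 0.7
```

Request:
step_arm(
  increments=[
    {"slide": [0.001,0,0.0002],"roll": 0},
    {"slide": [0.002,0,0.0004],"roll": 0},
  ],
)

```text
t: 25.55
eef_pos: [577.1, 22.1, 31.0]
tcp_rot: [3.136, -0.192, 0.001]
ft_force: [-1.7, -0.0, -0.2]
opening: 0.002
grip_force: 0.7
```

Request:
step_arm(
  increments=[
    {"slide": [0.001,0,0.0002],"roll": 0},
    {"slide": [0.002,0,0.0004],"roll": 0},
  ],
)

```text
t: 25.8
eef_pos: [577.6, 22.2, 30.7]
tcp_rot: [3.136, -0.189, 0.001]
ft_force: [-10.3, -1.2, 7.0]
opening: 0.004
grip_force: 5.5
```

Request:
step_arm(
  increments=[
    {"slide": [0.0006,0,0.0001],"roll": 0},
    {"slide": [0.0012,0,0.0002],"roll": 0},
  ],
)

```text
t: 26.05
eef_pos: [577.8, 22.2, 30.6]
tcp_rot: [3.136, -0.187, 0.001]
ft_force: [-15.1, -2.3, 10.3]
opening: 0.007
grip_force: 7.6
```

The bar is on its end stop. I'll back away.

Request:
step_arm(
  increments=[
    {"slide": [-0.004,0,-0.001],"roll": 0},
    {"slide": [-0.015,0,-0.003],"roll": 0},
    {"slide": [-0.045,0,-0.03],"roll": 0},
    {"slide": [-0.075,0,-0.08],"roll": 0},
    {"slide": [-0.1,0,-0.13],"roll": 0},
  ],
)

```text
t: 26.68
eef_pos: [455.6, 22.8, 140.2]
tcp_rot: [3.136, -0.192, 0.001]
ft_force: [-0.9, -0.8, 0.6]
opening: 0.006
grip_force: 0.0
```

Request:
step_arm(
  increments=[
    {"slide": [-0.01,0,-0.05],"roll": 0},
    {"slide": [-0.01,0,-0.05],"roll": 0},
    {"slide": [-0.01,0,-0.05],"roll": 0},
  ],
)

```text
t: 27.05
eef_pos: [438.0, 23.1, 186.3]
tcp_rot: [3.136, -0.193, 0.0]
ft_force: [-0.2, -0.2, -0.7]
opening: 0.005
grip_force: 0.0
```

```bash
python3 - <<'E'
from h import *
print(state()["eef_pos"],state()["ft_force"])
for n in ("scene","top"):
    c=cam(n)
    if n=="scene": I=cv2.resize(c["color"][180:340,170:370],None,fx=3,fy=3,interpolation=cv2.INTER_CUBIC)
    for t,z in [("bottle",0),("bar_hinge",36),("bar_knob",78)]:
        for m in mark_of(n,t)[:2]: print(n,t,round(m["confidence"],2),np.round(w(c,*m["uv"],z)))
cv2.imwrite("pics/s7.png",I[...,::-1])
E
```

```text
[437.97879754  23.06301146 186.34090631] [-0.23400854 -0.24864877 -0.71764543]
scene bottle 0.65 [647.  54.   0.]
scene bar_hinge 0.59 [592. 105.  36.]
scene bar_hinge 0.58 [145. 344.  36.]
scene bar_knob 0.84 [185. 241.  78.]
scene bar_knob 0.46 [597.  -2.  78.]
top bottle 0.59 [654.  42.   0.]
top bottle 0.16 [573. 335.   0.]
top bar_hinge 0.78 [592. 111.  36.]
top bar_hinge 0.63 [140. 347.  36.]
top bar_knob 0.65 [586.  -6.  78.]
top bar_knob 0.48 [168. 240.  78.]
```

View pics/s7.png

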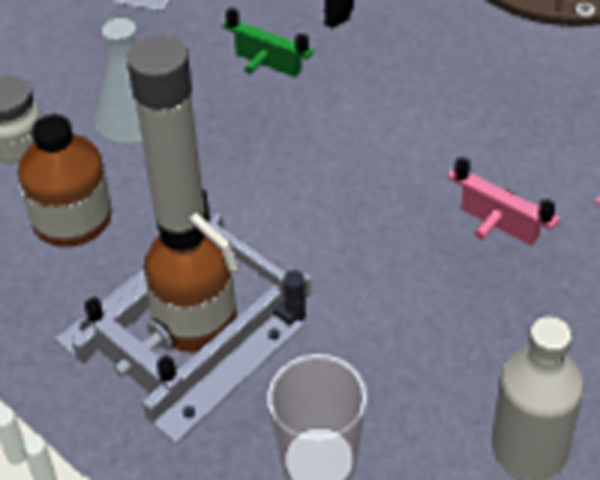

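The bottle stands against the buffer, the bar is shut across the mouth, and the arm is clear of everything.

```bash
python3 -c "
from cell import env
print(env.job_done())"
```

```text
the job is handed in; nothing more can be done
None
```

I slid the tall amber bottle upright into the steel bay, held it lightly on the buffer for about a second (about 7 N total push), swung the bar shut onto its end stop, and handed the job in at about 27 s; the verdict was not shown.

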